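# Clamp a spice jar in a quick-release kitchen vise

## Task

The cap of the spice jar is stuck, so clamp the jar upright in the little worktop vise: squeeze the red quick-release lever, slide the jaw up until the jar rests lightly between both jaws, and let go of the lever so that the jaw locks there. Then swing the screw handle all the way over to its stop, so that the jar is held tight. Be gentle with the glass while you slide the jaw, and leave the tin, the pot and the bottle opener where they are.

Things in the scene. Friction and masses are not known exactly. Their poses are not given: they have to be found in the camera images.
- vise: Grey vise fixed to the worktop, base plate 110 (x) x 270 (y, from -165 to +105) x 14 mm. Origin: on the worktop, on the slide's centre line, z up. Its +y axis is the direction in which the moving jaw slides to close; its -x side (the red lever's) roughly faces the robot. The jar stands on the base, at z = 14 mm, between the jaws.
- back_jaw (a point): Front face of the fixed jaw's grey block (74 mm wide, from z = 14 to 68 mm), vise frame (0, 75, 43) mm. A cork facing 60 mm wide and 44 mm high stands in front of it (towards -y); it is packed out by 6 to 14 mm, different each time, and does not give way, so where the jar comes to rest must be felt.
- spice_jar: Loose glass spice jar with a mustard-yellow cap, 42 mm across the cap, 40 mm across where the jaws grip, 106 mm high, about 110 g. Origin: centre of its underside, z up. It starts upright on the vise's base, free between the jaws; the moving jaw pushes it along to the fixed jaw.
- jaw_slide (a joint): Travel of the moving jaw along the vise's +y, m: 0 = fully open, as at the start; at most 0.085; grows as the jaw closes on the jar. Locked by a brake against pushes of up to 40 N, unless the release lever is squeezed; then it slides with about 1.5 N of friction. It stays where it is when the lever is let go.
- lever_pinch (a point): Where to squeeze, on the moving jaw, 90 mm above the worktop: midway between the outer faces of the black fixed grip plate (21 mm to the vise's +x) and of the red lever when squeezed (20 mm to -x). At rest the lever leans out and the pair is 55 mm wide here. Both are 30 mm wide in y, top at z = 104 mm, and stand free above the jaw's block (36 x 60 mm, top at z = 62 mm).
- release_lever (a joint): Angle of the red lever about its pivot (46 mm above the worktop, axis along the vise's y), rad: about -0.08 when let go, brake on; squeezed towards the black plate it grows up to 0.22, and the jaw is free beyond 0.06. A spring returns it: 9 N at the pinch point to begin, 12 N at 0.06, 17 N fully squeezed. Hold it with 25 N or more while sliding.
- jaw_pad: Black rubber-faced pressure pad of the moving jaw, 50 mm wide (x), 36 mm high, 8 mm thick, centred 45 mm above the worktop. Origin: centre of its front face, which faces the vise's +y. It is sprung: it yields 1 mm per 15 N.
- screw_handle (a joint): Angle of the screw handle, rad: starts at 0 to 0.2, stop at 1.6. Its shaft is 45 mm above the worktop, along the vise's y at x = 0, and the bar swings 45 mm behind (-y of) the lever's middle. At 0 it leans 0.65 rad from upright to the vise's -x; it swings up over the top and ends leaning 0.95 rad to +x. Each rad moves the pad 1.6 mm to the jar. It takes a push of 2 to 6 N and stays where left.
- handle_ball (a point): Centre of the black ball (18 mm across) at the end of the screw handle, 60 mm from the shaft's axis; the bar between is 8 mm thick. It can be pushed over with closed fingers from its -x side, along its arc (hardly sliding on it).
- tin: Bystander: flat round food tin, 86 mm across, 40 mm high, left of the vise. Origin: centre of its underside.
- pot: Bystander: small round white pot with a lid and a red band, 63 mm across, 34 mm high, right of the vise. Origin: centre of its underside.
- opener: Bystander: bottle opener with a blue handle, 174 x 41 x 20 mm, lying behind the vise (on its +x side). Origin: centre of its underside, its length along its x.
Mind the look-alikes: they are no part of the job. Leave any orange look-alike of the spice_jar alone.

How it is judged:
On the way, in this order (a step that is already met when the one before it is completed fails the run):
1. the lever is squeezed, with the screw not yet turned (value of joint release_lever above 0.06 rad and value of joint screw_handle below 0.45 rad), for 0.1 s.
2. with the lever still squeezed and the screw not yet turned, the jar rests between both jaws (pad on jar above 1.8 N) (all of step 1 and contact force between jaw_pad and spice_jar above 1.8 N), for 0.1 s.
3. the lever is let go and the jaw is locked, with the screw not yet turned (value of joint release_lever below 0.04 rad and value of joint screw_handle below 0.45 rad), for 0.1 s.
At the end, for the whole second after the job is handed in: The screw handle is fully over (above 1.45 rad), the release lever is let go (below 0.04 rad), the pad presses the jar with more than 18 N, and the jar is upright (within 0.1 rad) and at rest (value of joint screw_handle above 1.45 rad and value of joint release_lever below 0.04 rad and contact force between jaw_pad and spice_jar above 18 N and angle between spice_jar's own z axis and vertical below 0.1 rad and linear speed of spice_jar below 0.02 m/s); the robot touches nothing.
It fails at once if while the lever is squeezed, the jaw presses the jar with more than 20 N (value of joint release_lever above 0.06 rad and contact force between jaw_pad and spice_jar above 20 N).
It fails at once if the jaw ever presses the jar with more than 50 N (contact force between jaw_pad and spice_jar above 50 N).
It fails at once if the jar is tipped by more than 0.35 rad (angle between spice_jar's own z axis and vertical above 0.35 rad).
It fails at once if the tin, the pot or the opener is moved by more than 20 mm (distance of any of tin, pot, opener from where it was at the start of the episode above 0.02 m).
It also fails if it takes over 58 s, if anything falls off the work surface, if the arm or the gripper's body presses on something with over 40 N, if the wrist force passes 120 N, or if a joint passes its speed limit or range.

## Robot

A 7-joint arm with a two-finger parallel gripper is mounted at the origin on a cart in front of the work surface, level with it; the furniture and walls round the work are solid. World frame = base frame: x ahead of the robot, y to its left, z up, the work surface at z = 0. Lengths are in m, angles in rad, forces in N, time in s.
With the tool pointing down it reaches from about 0.425 to 0.925 m from the base axis. Payload 6.8 kg.
Tool frame: the origin (TCP) lies on the centre line of the jaws, within the pads' length; the fingertips stand 19 mm ahead of it and the grasp point (between the pads) is the TCP (bot.tcp_to_tips is the distance from the TCP to the fingertips, in m); x points along the fingers, y is the direction in which the jaws open and shut, and the axes are right-handed (so a half turn about x gives the same grasp; the last joint's range is limited). The gripper opens to 85 mm and grips with 20 to 120 N. Pads are 22 mm wide; open, the fingers measure 114 mm over their backs; the gripper's body (76 mm by 85 mm) begins 54 mm behind the grasp point. The pads swing forward as they close: fully open they stand 13 mm farther back than shut.
Start: joints at [-1.219, 0.477, 0.022, 1.555, -0.011, 1.109, -0.083], TCP at [0.3, 0.605, 0.25] pointing down, gripper open.
Joint ranges: [-2.96, 2.96], [-0.34, 2.1], [-1.41, 1.46], [0.24, 2.44], [-1.37, 4.51], [0.17, 1.92], [-2.96, 2.96]. Speed limits (rad/s): [2.39, 2.39, 3.14, 3.14, 3.14, 3.14, 3.14].

## Interface

Orientations are given as a unit quaternion [w, x, y, z].
In Python, from station import status, eyes, bot gives the robot as it stands.
- The arm moves only by the tool apply_moves, never from a script. Its arguments are lists of equal length, an entry for each row: "travel": the shift along the tool's x, y, z in cm, a list of three; "turn": the turn, a rotation vector about the tool's x, y, z in rad, a list of three; "grip": the closure, from 0 (fully open) to 1 (shut). In form: {"travel": [[tx, ty, tz], ...], "turn": [[wx, wy, wz], ...], "grip": [grip, ...]}. A call has 1 to 8 rows; each row shifts and turns the pose as measured when the row begins, along the tool's axes as they then stand; what a row does not reach is not made up. A row lasts 1/12 s, in which the tool goes at most 41.7 mm and 7.16 degrees, less where a joint would pass 70% of its speed; a pose out of reach is approached as far as the arm can. A call is refused whole if a number of a shift passes 4.17 or a number of a turn 0.125, either way. A call with a gripper value outside its range is refused whole. The fingers move at their own pace and stop on an object; "newtons" is the grip in N (left out, the last holds). Time passes only in rows, so rows that do not move let the fingers close. It gives the time, the measured TCP pose, the force and the opening at its end, in the units of the state.
- status.get_obs(): the state, without advancing time (a new reading comes with each control period).
- eyes.read_camera(name): name is "scene" or "top"; returns the picture (400x640x3 uint8, red, green, blue); there is no depth.
- eyes.calibration(name): a dict with "intrinsics" (3x3 intrinsics, pixels), "distortion" ([k1, k2, p1, p2, k3] as OpenCV has them; the pictures are not rectified), "xyz" and "attitude" of the camera in the world. Camera axes: x right, y down, z forward; pixel columns grow to the right and rows downward; lengths in m; the calibration is good to about 2 mm. A picture is of the moment at which its call begins. calibration takes no time and is no camera call.
- bot.hand_in(): hands the job in, once; it reports no verdict.
Trained networks look in the newest picture that a camera, given by its name, has taken for a name from the list of things; names that differ only in an ending like _2 or _b are one class to them, and where a whole thing is asked for, a point or a joint stands for the part that bears it (a point fixed in the world has none). Each returns a list of dicts, best first, with "score" (0 to 1); they miss things now and then, are a little off and sometimes report something else, mostly with a low value. They report only what shows in the picture. A call takes as long as a camera call. They do not tell look-alikes from the thing itself.
- eyes.masks_of(thing, camera): "region" (400x640 bool, what is visible of it) and "rect" ([left, top, right, bottom] in pixels, round what is visible of it).
The state is a dict: "t": time; "q": joint angles; "joint_vel": joint speeds; "joint_torque": joint torques, N m; "eef_pos": TCP position; "tool_rot": TCP orientation; "contact_force": force on the tool from outside, world axes, zero at the start; "torque": the same for the moment, N m; "gripper_width": opening from 0.0 (shut) to 1.0 (fully open).
Only numpy, scipy, OpenCV 4.12 (cv2) and the standard library are available. Lean on these libraries where they do the work, as an engineer would, in place of code of your own. Each camera call takes 0.05 s, during which the arm holds its last target. There are 200 camera calls.

## Working session

There is one attempt and no reset: what is moved stays moved. The work goes in short steps, Python scripts to look and compute and a tool call to move; the robot and the scene stay as the last step left them, time stands still between calls to the robot, and variables do not carry over. Pictures are saved under pics/ and viewed, about 8 in all and at most 12, crops included, and the job is handed in when it is done.

Besides the shell and the picture viewer there is one more tool, called after "Request:" as name(argument=value, ...) on one line, values as JSON. apply_moves: Moves the arm, as the interface text tells. Its arguments: {"type":"object","properties":{"travel":{"type":"array"},"turn":{"type":"array"},"grip":{"type":"array"},"newtons":{"type":"number"}},"required":["travel","turn","grip"]}

```bash
ls; mkdir -p pics
python3 - <<'E'
from station import status, eyes, bot
import cv2,numpy as np
o=status.get_obs(); print(o)
for c in("scene","top"):
    im=eyes.read_camera(c); cv2.imwrite(f"pics/{c}0.png",im[:,:,::-1]); k=eyes.calibration(c); print(c,k)
    for n in ("vise","spice_jar","jaw_pad","release_lever","handle_ball","tin","pot","opener","lever_pinch"):
        try:
            for r in eyes.masks_of(n,c)[:2]:
                ys,xs=np.nonzero(r["region"]); print(n,round(r["score"],2),[int(v) for v in r["rect"]],len(xs),xs.mean().round(1),ys.mean().round(1))
        except Exception as e: print(n,e)
E
```

```text
pics
{'t': 0.0, 'q': array([-1.21908195,  0.47778302,  0.02234566,  1.55647155, -0.01148429,
        1.10927683, -0.08313416]), 'joint_vel': array([-1.00720857e-03,  4.45118509e-04,  3.05223760e-04,  6.50949955e-05,
       -3.55256347e-04,  1.62906655e-03,  1.01824580e-03]), 'joint_torque': array([-1.44731484e-04, -5.96435058e+01,  1.60755884e+00, -2.81201953e+01,
        1.23981637e-02,  9.26314853e-03,  4.45819062e-07]), 'eef_pos': array([0.29932259, 0.6043797 , 0.24932877]), 'tool_rot': array([ 0.68840652,  0.16051104,  0.68859328, -0.16177752]), 'contact_force': array([-0.22592642,  0.41118078,  0.32635878]), 'torque': array([-0.03442481,  0.01327523, -0.00784059]), 'gripper_width': 1.0000363487310275}
scene {'intrinsics': array([[369.1094138 ,   0.        , 321.44404587],
       [  0.        , 369.1094138 , 195.84681952],
       [  0.        ,   0.        ,   1.        ]]), 'distortion': array([-0.05541415,  0.        ,  0.        ,  0.        ,  0.        ]), 'xyz': array([ 0.14252727, -0.56748225,  0.72558957]), 'attitude': array([-0.39658095,  0.87760239, -0.24976783,  0.1007
[... 907 characters left out ...]
,  0.      ]), 'xyz': array([0.44821807, 0.06299098, 1.15347333]), 'attitude': array([ 0.02385388, -0.70053187,  0.71282393, -0.02383541])}
vise 0.61 [290, 186, 403, 241] 4403 348.4 213.2
spice_jar 0.91 [195, 185, 226, 202] 396 211.1 193.5
spice_jar 0.89 [415, 243, 441, 260] 385 428.9 251.9
jaw_pad 0.6 [347, 203, 358, 222] 103 352.2 212.8
release_lever 0.74 [294, 158, 361, 179] 649 325.0 169.7
release_lever 0.44 [365, 225, 380, 233] 102 374.7 229.0
handle_ball 0.42 [385, 215, 396, 232] 155 393.3 222.4
tin 0.69 [246, 191, 281, 223] 954 263.0 206.8
pot 0.83 [414, 202, 439, 230] 567 426.9 218.7
opener 0.96 [296, 156, 359, 179] 603 326.2 169.7
lever_pinch 0.9 [350, 199, 398, 232] 811 372.9 218.0
```

Run:
```python
import cv2,numpy as np
a=cv2.imread("pics/top0.png")[140:270,180:450]; b=cv2.imread("pics/scene0.png")[120:330,260:410]
cv2.imwrite("pics/topc.png",cv2.resize(a,(810,390),interpolation=cv2.INTER_CUBIC)[:,:800]); cv2.imwrite("pics/scenec.png",cv2.resize(b,None,fx=2.8,fy=2.8,interpolation=cv2.INTER_CUBIC))
```

```text
(no output)
```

View pics/topc.png

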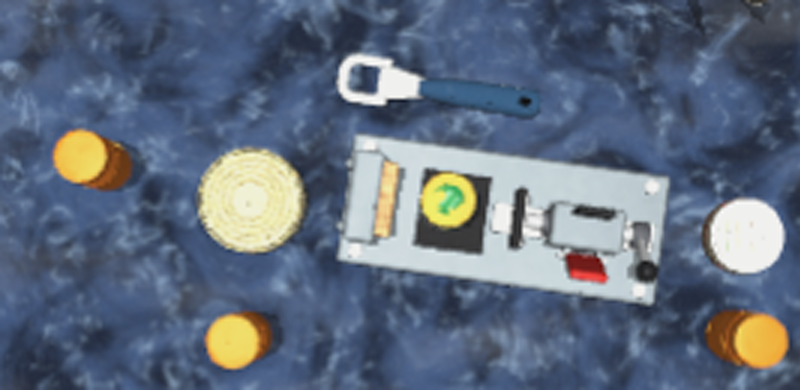

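View pics/scenec.png

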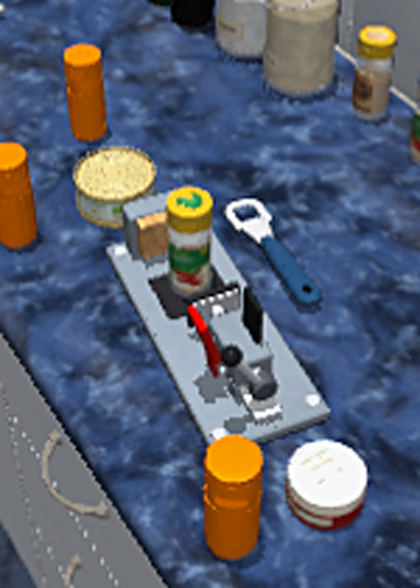

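```bash
cat > h.py <<'E'
from station import status, eyes, bot
import cv2,numpy as np
from scipy.spatial.transform import Rotation as R
from scipy.optimize import least_squares
def Q(q): return R.from_quat(np.roll(q,-1))
def cal(c):
    k=eyes.calibration(c); return k["intrinsics"],k["distortion"],k["xyz"],Q(k["attitude"])
def ray(c,uv,z):
    K,D,p,r=cal(c); n=cv2.undistortPoints(np.array(uv,float).reshape(-1,1,2),K,D).reshape(-1,2)
    d=r.apply(np.c_[n,np.ones(len(n))]); return p+d*((z-p[2])/d[:,2])[:,None]
def proj(c,P):
    K,D,p,r=cal(c); X=r.inv().apply(np.atleast_2d(P)-p); return cv2.projectPoints(X,np.zeros(3),np.zeros(3),K,D)[0].reshape(-1,2)
def w(v,P): # vise mm->world
    P=np.atleast_2d(P)/1000.; c,s=np.cos(v[2]),np.sin(v[2]); return np.c_[v[0]+c*P[:,0]-s*P[:,1],v[1]+s*P[:,0]+c*P[:,1],P[:,2]]
def inv(v,P):
    d=np.atleast_2d(P)-[v[0],v[1],0]; c,s=np.cos(v[2]),np.sin(v[2]); return 1000*np.c_[c*d[:,0]+s*d[:,1],-s*d[:,0]+c*d[:,1],d[:,2]]
E
python3 - <<'E'
from h import *
im=cv2.imread("pics/top0.png")
T=np.array([[358,135],[668,178],[655,304],[338,262]])/3+[180,140]
S=np.array([[205,440],[328,410]])/2.8+[260,120]
C=[[55,105,14],[55,-165,14],[-55,-165,14],[-55,105,14]]
f=lambda v:np.r_[(proj("top",w(v,C))-T).ravel(),.0*(proj("scene",w(v,[C[2],C[1]]))-S).ravel()]
s=least_squares(f,[.45,-.03,0]);v=s.x;print(v,s.fun.round(1)); np.save("v.npy",v)
print("scene res",(proj("scene",w(v,[C[2],C[1]]))-S).round(1))
t=lambda a,z,n:print(n,inv(v,ray("top",np.array(a)/3+[180,140],z/1000)).round(1).tolist())
t([[572,207],[615,214]],104,"black plate top ends"); t([[568,255],[604,262],[572,280],[606,281]],100,"red"); t([[646,270]],90,"ball")
t([[511,190],[511,247],[527,190]],63,"pad top"); t([[450,200]],106,"jar"); t([[380,235],[400,163],[376,235]],65,"cork")
t([[251,200]],40,"tin"); t([[743,235]],34,"pot")
print(w(v,[[0,0,0]]))
# projections check
for c in("top","scene"):
  i=cv2.imread(f"pics/{c}0.png"); i=cv2.resize(i,None,fx=3,fy=3,interpolation=cv2.INTER_CUBIC)
  E=np.array(C+[[-55,105,0],[-55,-165,0],[55,-165,0]]);
  for p in proj(c,w(v,E)): cv2.circle(i,tuple(int(round(3*q+1)) for q in p),3,(0,0,255),-1)
  for p in proj(c,w(v,[[a,75,b] for a in(-37,37) for b in(14,68)])): cv2.circle(i,tuple(int(round(3*q+1)) for q in p),3,(0,255,0),-1)
  cv2.imwrite(f"pics/{c}1.png", i[400:800,600:1300] if c=="top" else i[380:950,800:1250])
E
```

```text
[ 0.49564214  0.00569114 -0.15232466] [-1.1 -0.5  1.2 -0.5  0.3  0.7 -0.4  0.3  0.   0.   0.   0. ]
scene res [[2.3 5. ]
 [0.5 0.3]]
black plate top ends [[12.3, -74.1, 104.0], [11.3, -107.8, 104.0]]
red [[-24.9, -76.2, 100.0], [-26.5, -104.6, 100.0], [-43.7, -81.7, 100.0], [-40.9, -108.0, 100.0]]
ball [[-28.1, -139.6, 90.0]]
pad top [[21.9, -28.4, 63.0], [-23.6, -34.3, 63.0], [23.6, -41.2, 63.0]]
jar [[4.8, 20.5, 106.0]]
cork [[-28.2, 71.2, 65.0], [31.3, 63.1, 65.0], [-28.7, 74.4, 65.0]]
tin [[-13.4, 180.8, 40.0]]
pot [[12.8, -225.9, 34.0]]
[[0.49564214 0.00569114 0.        ]]
```

View pics/top1.png

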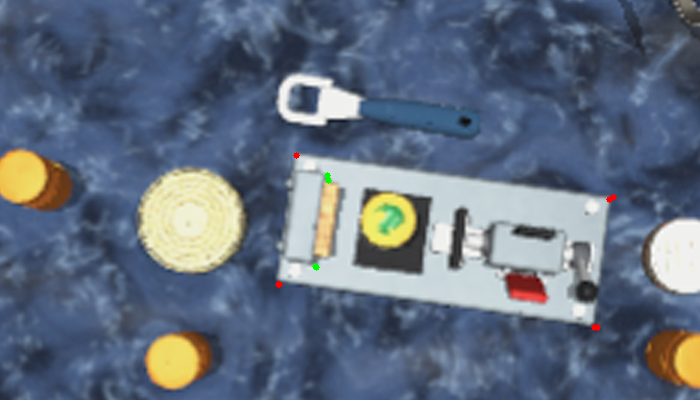

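View pics/scene1.png

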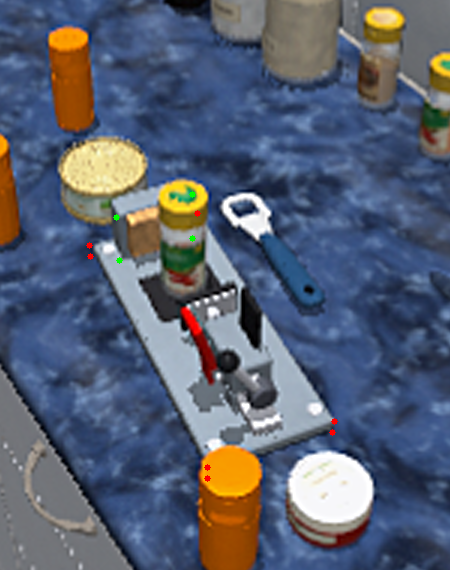

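Run:
```python
from h import *
im=cv2.imread("pics/top0.png"); g=cv2.imread("pics/scene0.png")
# sub-pixel edges: blue-minus-red (worktop bluish, plate grey)
def edge(c,im,v,a,b,n,out):
    d=im[:,:,0].astype(np.float32)-im[:,:,2]; pts=[]
    for t in np.linspace(.06,.94,n):
        P=np.array(a)*(1-t)+np.array(b)*t
        s=np.linspace(-9,9,73); L=proj(c,w(v,P+np.outer(s,out)))
        y=cv2.remap(d,L[:,0].astype(np.float32).reshape(1,-1),L[:,1].astype(np.float32).reshape(1,-1),cv2.INTER_LINEAR).ravel()
        y=np.convolve(y,np.ones(5)/5,'same'); gr=np.gradient(y); gr[:6]=gr[-6:]=0
        k=gr.argmax()
        if gr[k]>1.0: pts.append(s[k])
        else: pts.append(np.nan)
    return np.array(pts)
v=np.load("v.npy")
def edges():
  C=[[55,105,14],[55,-165,14],[-55,-165,14],[-55,105,14]]
  return [("top",im,C[0],C[1],[1,0,0]),("top",im,C[1],C[2],[0,-1,0]),("top",im,C[3],C[2],[-1,0,0]),("top",im,C[3],C[0],[0,1,0]),("scene",g,C[0],C[1],[1,0,0])]
for n in range(4):
  A=[];B=[]
  for e in edges():
    c,i,a,b,o=e; r=edge(c,i,v,a,b,25,o); ts=np.linspace(.06,.94,25); m=np.nanmedian(r)
    ok=np.abs(r-m)<2.5
    if n==3: print(c,o,round(m,2),ok.sum(),np.polyfit(ts[ok],r[ok],1).round(2))
    if c=="scene": continue
    for t,q in zip(ts[ok],r[ok]):
      P=np.array(a)*(1-t)+np.array(b)*t; A.append([o[0],o[1],o[1]*P[0]-o[0]*P[1]]);B.append(q)
  d=np.linalg.lstsq(np.array(A,float),np.array(B),rcond=None)[0]
  v=np.r_[w(v,[[d[0],d[1],0]])[0,:2],v[2]+d[2]]; print(v,d)
np.save("v.npy",v)
# zoom both on the moving jaw with model points
L=[[21,-76,104],[21,-106,104],[21,-91,90],[0,-91,62],[-25,-31,63],[25,-31,63]]
out=[]
for c,i,(x0,y0,x1,y1) in(("top",im,(335,190,405,240)),("scene",g,(305,205,375,275))):
  s=9 if c=="top" else 8;z=cv2.resize(i[y0:y1,x0:x1],None,fx=s,fy=s,interpolation=cv2.INTER_CUBIC)
  for k,p in enumerate(proj(c,w(v,L))): cv2.circle(z,(int((p[0]-x0+.5)*s),int((p[1]-y0+.5)*s)),3,(255,0,255),-1)
  cv2.imwrite(f"pics/{c}2.png",z)
```

```text
[ 0.49775052  0.00788434 -0.15634605] [ 1.7511789   2.48772003 -0.00402139]
[ 0.49773441  0.00777087 -0.15642012] [ 1.75389634e-03 -1.14589557e-01 -7.40639066e-05]
[ 0.4977665   0.00775002 -0.15609882] [ 0.03494471 -0.015598    0.00032129]
top [1, 0, 0] 0.25 23 [-0.26  0.63]
top [0, -1, 0] 0.25 25 [0.24 0.01]
top [-1, 0, 0] 0.62 23 [0.43 0.42]
top [0, 1, 0] 0.25 23 [-0.29  0.31]
scene [1, 0, 0] -0.5 22 [ 0.37 -0.5 ]
[ 0.49773683  0.00776515 -0.15712869] [-0.03165279  0.01033013 -0.00102986]
```

View pics/top2.png

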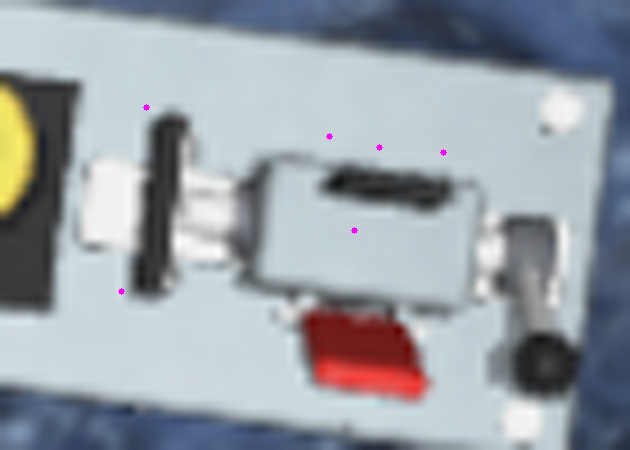

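View pics/scene2.png

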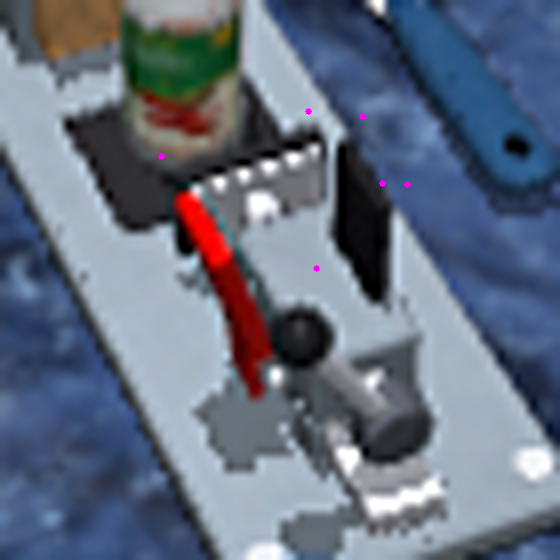

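Run:
```python
from h import *
v=np.load("v.npy")
t=lambda a,z,n:print(n,inv(v,ray("top",np.array(a)/9+[334.5,189.5],z/1000)).round(1).tolist())
s=lambda a,z,n:print(n,inv(v,ray("scene",np.array(a)/8+[304.5,204.5],z/1000)).round(1).tolist())
t([[330,166],[455,180]],104,"black outer top"); s([[345,136],[390,200]],104,"black outer top S")
t([[315,383],[428,398],[320,365],[428,375]],104,"red outer top"); s([[178,192],[222,262]],104,"red outer S")
t([[265,158],[480,188],[240,285],[470,312]],62,"block")
t([[172,115],[190,120],[132,292],[165,292]],63,"pad")
t([[544,364]],90,"ball"); s([[300,336]],90,"ball S")
for z in(85,95): t([[544,364]],z,z); s([[300,336]],z,z)
o=status.get_obs(); print(Q(o["tool_rot"]).as_matrix().round(3))
```

```text
black outer top [[13.5, -77.2, 104.0], [14.4, -109.7, 104.0]]
black outer top S [[12.9, -81.2, 104.0], [13.9, -109.4, 104.0]]
red outer top [[-42.5, -80.7, 104.0], [-42.3, -110.1, 104.0], [-37.8, -81.4, 104.0], [-36.5, -109.4, 104.0]]
red outer S [[-40.7, -82.4, 104.0], [-39.8, -112.1, 104.0]]
block [[16.0, -64.6, 62.0], [16.1, -123.0, 62.0], [-18.7, -62.4, 62.0], [-17.3, -124.6, 62.0]]
pad [[23.9, -38.2, 63.0], [23.3, -43.1, 63.0], [-24.6, -33.9, 63.0], [-23.4, -42.7, 63.0]]
ball [[-29.2, -141.2, 90.0]]
ball S [[-25.8, -134.7, 90.0]]
85 [[-29.0, -142.1, 85.0]]
85 [[-23.9, -130.9, 85.0]]
95 [[-29.3, -140.3, 95.0]]
95 [[-27.6, -138.6, 95.0]]
[[-0.     0.444  0.896]
 [ 0.     0.896 -0.444]
 [-1.     0.    -0.   ]]
```

```bash
cat >> h.py <<'E'
def plan(tgt,yaw=None,nmax=8,step=4.0,pitch=0):
    """rows from current pose to world target tgt; tool down, tool y at vise x"""
    v=np.load("v.npy"); o=status.get_obs(); r=Q(o["tool_rot"]); p=o["eef_pos"].copy(); y=v[2] if yaw is None else yaw
    G=R.from_matrix(np.c_[[0,0,-1],[np.cos(y),np.sin(y),0],[-np.sin(y)*-1*-1,np.cos(y),0]]) if 0 else R.from_matrix(np.column_stack([[0,0,-1],[np.cos(y),np.sin(y),0],np.cross([0,0,-1],[np.cos(y),np.sin(y),0])]))
    T=[];W=[]
    d=np.array(tgt)-p; e=(r.inv()*G).as_rotvec(); n=max(int(np.ceil(np.abs(d).max()*0+np.linalg.norm(d)*100/step)),int(np.ceil(np.linalg.norm(e)/.12)),1)
    for i in range(min(n,nmax)):
        t=r.inv().apply(d/n*100).round(2); T.append(t.tolist()); W.append((e/n).round(3).tolist()); r=r*R.from_rotvec(e/n)
    print("rows left",n,"travel",T,"turn",W)
def st():
    o=status.get_obs(); v=np.load("v.npy"); print("t",round(o["t"],2),"vise mm",inv(v,o["eef_pos"]).round(1),"F",R.from_euler('z',-v[2]).apply(o["contact_force"]).round(1),"w",round(o["gripper_width"],3),"roterr",((Q(o["tool_rot"]).inv())*R.from_matrix(np.column_stack([[0,0,-1],[np.cos(v[2]),np.sin(v[2]),0],np.cross([0,0,-1],[np.cos(v[2]),np.sin(v[2]),0])]))).as_rotvec().round(3))
E
python3 - <<'E'
from h import *
v=np.load("v.npy"); print(w(v,[[-7,-94.5,90]])); st(); plan(w(v,[[-7,-94.5,250]])[0],nmax=20)
E
```

```text
[[ 0.47603543 -0.08447529  0.09      ]]
t 1.0 vise mm [[-289.2  558.8  250.3]] F [ 0.1 -0.2 -0. ] w 0.994 roterr [ 1.268 -0.    -0.   ]
rows left 18 travel [[0.0, -3.0, 2.58], [0.0, -2.81, 2.78], [0.0, -2.61, 2.97], [0.0, -2.39, 3.15], [0.0, -2.16, 3.31], [0.0, -1.92, 3.45], [0.0, -1.68, 3.58], [0.0, -1.42, 3.69], [0.0, -1.16, 3.78], [0.0, -0.89, 3.85], [0.0, -0.61, 3.91], [0.0, -0.34, 3.94], [0.0, -0.06, 3.95], [0.0, 0.22, 3.95], [0.0, 0.5, 3.92], [0.0, 0.77, 3.88], [0.0, 1.04, 3.81], [0.0, 1.31, 3.73]] turn [[0.07, -0.0, -0.0], [0.07, -0.0, -0.0], [0.07, -0.0, -0.0], [0.07, -0.0, -0.0], [0.07, -0.0, -0.0], [0.07, -0.0, -0.0], [0.07, -0.0, -0.0], [0.07, -0.0, -0.0], [0.07, -0.0, -0.0], [0.07, -0.0, -0.0], [0.07, -0.0, -0.0], [0.07, -0.0, -0.0], [0.07, -0.0, -0.0], [0.07, -0.0, -0.0], [0.07, -0.0, -0.0], [0.07, -0.0, -0.0], [0.07, -0.0, -0.0], [0.07, -0.0, -0.0]]
```

Request:
apply_moves(travel=[[0, -3.0, 2.6], [0, -2.8, 2.8], [0, -2.6, 3.0], [0, -2.4, 3.1], [0, -2.2, 3.3], [0, -1.9, 3.4], [0, -1.7, 3.6], [0, -1.4, 3.7]], turn=[[0.07, 0, 0], [0.07, 0, 0], [0.07, 0, 0], [0.07, 0, 0], [0.07, 0, 0], [0.07, 0, 0], [0.07, 0, 0], [0.07, 0, 0]], grip=[0, 0, 0, 0, 0, 0, 0, 0], newtons=35)

```text
t: 1.67
eef_pos: [0.3739, 0.2964, 0.2476]
tool_rot: [0.614, 0.35, 0.618, -0.346]
contact_force: [1.3, -0.7, -0.3]
gripper_width: 1.0
```

Request:
apply_moves(travel=[[0, -1.2, 3.8], [0, -0.9, 3.8], [0, -0.6, 3.9], [0, -0.3, 3.9], [0, -0.1, 3.9], [0, 0.2, 3.9], [0, 0.5, 3.9], [0, 0.8, 3.9]], turn=[[0.07, 0, 0], [0.07, 0, 0], [0.07, 0, 0], [0.07, 0, 0], [0.07, 0, 0], [0.07, 0, 0], [0.07, 0, 0], [0.07, 0, 0]], grip=[0, 0, 0, 0, 0, 0, 0, 0])

```text
t: 2.33
eef_pos: [0.4478, -0.0249, 0.2473]
tool_rot: [0.486, 0.516, 0.491, -0.506]
contact_force: [0.9, 0.6, 0.7]
gripper_width: 1.002
```

Run:
```python
from h import *
v=np.load("v.npy"); st(); plan(w(v,[[-7,-94.5,250]])[0],nmax=20)
```

```text
t 2.33 vise mm [[-44.2 -40.1 247.3]] F [0.8 0.8 0.7] w 1.002 roterr [ 0.112 -0.015 -0.003]
rows left 2 travel [[-0.17, 1.55, 2.91], [-0.15, 1.71, 2.82]] turn [[0.056, -0.008, -0.002], [0.056, -0.008, -0.002]]
```

Request:
apply_moves(travel=[[-0.15, 1.55, 2.9], [-0.15, 1.7, 2.8], [0, 0, 0]], turn=[[0.056, -0.008, -0.002], [0.056, -0.008, -0.002], [0, 0, 0]], grip=[0, 0, 0])

```text
t: 2.58
eef_pos: [0.4768, -0.0962, 0.2517]
tool_rot: [0.455, 0.543, 0.452, -0.542]
contact_force: [-0.4, -0.6, 0.7]
gripper_width: 1.001
```

Run:
```python
from h import *
v=np.load("v.npy"); st(); plan(w(v,[[-7,-94.5,140]])[0],nmax=20)
```

```text
t 2.58 vise mm [[  -4.4 -106.   251.7]] F [-0.4 -0.6  0.7] w 1.001 roterr [-0.02   0.002 -0.004]
rows left 3 travel [[3.72, -0.11, -0.39], [3.72, -0.1, -0.39], [3.72, -0.09, -0.39]] turn [[-0.007, 0.001, -0.001], [-0.007, 0.001, -0.001], [-0.007, 0.001, -0.001]]
```

Request:
apply_moves(travel=[[2.5, -0.1, -0.4], [3.0, -0.1, -0.4], [3.0, -0.1, -0.3], [2.0, 0, 0], [0, 0, 0], [0, 0, 0]], turn=[[-0.007, 0.001, -0.001], [-0.007, 0, -0.001], [-0.006, 0, -0.001], [0, 0, 0], [0, 0, 0], [0, 0, 0]], grip=[0, 0, 0, 0, 0, 0])

```text
t: 3.08
eef_pos: [0.4797, -0.0871, 0.1459]
tool_rot: [0.461, 0.541, 0.455, -0.537]
contact_force: [0.3, -0.7, 0.5]
gripper_width: 1.002
```

Run:
```python
from h import *
v=np.load("v.npy"); st(); plan(w(v,[[-7,-94.5,90]])[0],nmax=20)
im=eyes.read_camera("top");g=eyes.read_camera("scene")
z=np.hstack([cv2.resize(im[180:250,330:410],(400,350),interpolation=2),cv2.resize(g[180:280,285:400],(400,350),interpolation=2)])
cv2.imwrite("pics/a3.png",z[:,:,::-1])
```

```text
t 3.08 vise mm [[ -3.  -96.5 145.9]] F [ 0.4 -0.7  0.5] w 1.002 roterr [-0.004  0.    -0.009]
rows left 2 travel [[2.79, -0.23, -0.1], [2.79, -0.22, -0.1]] turn [[-0.002, 0.0, -0.005], [-0.002, 0.0, -0.005]]
```

View pics/a3.png

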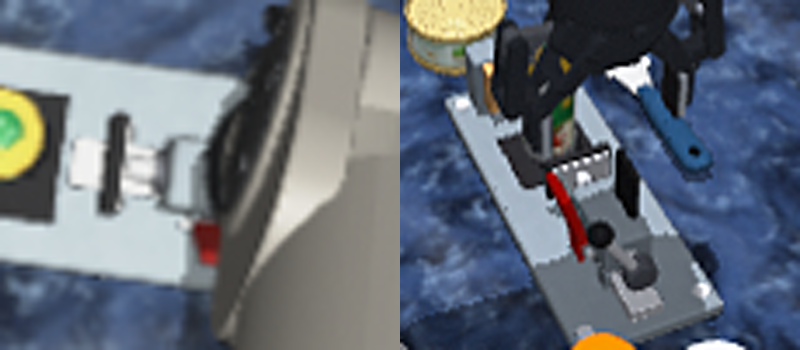

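Request:
apply_moves(travel=[[2.0, -0.2, 0.1], [2.0, -0.2, 0.1], [1.4, 0, 0], [0, 0, 0], [0, 0, 0]], turn=[[0, 0, -0.005], [-0.002, 0, -0.004], [0, 0, 0], [0, 0, 0], [0, 0, 0]], grip=[0, 0, 0, 0, 0])

```text
t: 3.6
eef_pos: [0.4826, -0.0879, 0.0991]
tool_rot: [0.462, 0.543, 0.456, -0.533]
contact_force: [-0.3, -0.5, -0.7]
gripper_width: 1.001
```

Run:
```python
from h import *
v=np.load("v.npy"); st(); plan(w(v,[[-7,-94.5,90]])[0],nmax=20)
```

```text
t 3.6 vise mm [[  0.  -96.8  99.1]] F [-0.2 -0.5 -0.7] w 1.001 roterr [-0.    -0.005 -0.016]
rows left 1 travel [[0.9, -0.72, -0.23]] turn [[-0.0, -0.005, -0.016]]
```

Request:
apply_moves(travel=[[0.5, -0.4, 0.2], [0.4, -0.4, 0], [0, 0, 0], [0, 0, 0]], turn=[[0, -0.005, -0.016], [0, 0, 0], [0, 0, 0], [0, 0, 0]], grip=[0, 0, 0, 0])

```text
t: 3.93
eef_pos: [0.477, -0.0887, 0.0936]
tool_rot: [0.461, 0.54, 0.458, -0.536]
contact_force: [0.5, -0.0, -0.1]
gripper_width: 1.003
```

Run:
```python
from h import *
v=np.load("v.npy"); st(); plan(w(v,[[-7,-94.5,90]])[0],nmax=20)
```

```text
t 3.93 vise mm [[ -5.4 -98.5  93.6]] F [ 0.5  0.  -0.1] w 1.003 roterr [ 0.    -0.002 -0.006]
rows left 1 travel [[0.36, -0.17, -0.4]] turn [[0.0, -0.002, -0.006]]
```

Request:
apply_moves(travel=[[0.4, -0.2, -0.4], [0, 0, 0], [0, 0, 0]], turn=[[0, -0.002, -0.006], [0, 0, 0], [0, 0, 0]], grip=[0, 0.3, 0.3])

```text
t: 4.18
eef_pos: [0.4748, -0.0836, 0.09]
tool_rot: [-0.459, -0.537, -0.46, 0.538]
contact_force: [-10.4, 1.1, 6.7]
gripper_width: 0.747
```

Run:
```python
from h import *
v=np.load("v.npy"); st(); plan(w(v,[[-7,-94.5,90]])[0],nmax=20)
```

```text
t 4.18 vise mm [[ -8.4 -93.9  90. ]] F [-10.5  -0.5   6.7] w 0.747 roterr [ 0.    -0.     0.002]
rows left 1 travel [[-0.0, 0.14, 0.06]] turn [[0.0, -0.0, 0.002]]
```

Request:
apply_moves(travel=[[0, 0.1, 0], [0, 0, 0], [0, 0, 0], [0, 0, 0], [0, 0, 0], [0, 0, 0]], turn=[[0, 0, 0], [0, 0, 0], [0, 0, 0], [0, 0, 0], [0, 0, 0], [0, 0, 0]], grip=[0.5, 0.7, 1, 1, 1, 1], newtons=40)

```text
t: 4.68
eef_pos: [0.4776, -0.0839, 0.091]
tool_rot: [0.459, 0.538, 0.459, -0.537]
contact_force: [2.1, -0.9, -0.1]
gripper_width: 0.468
```

Run:
```python
from h import *
v=np.load("v.npy"); st(); plan(w(v,[[-7,-94.5,90]])[0],nmax=20)
```

```text
t 4.68 vise mm [[ -5.5 -93.7  91. ]] F [ 2.2 -0.6 -0.1] w 0.468 roterr [ 0.001 -0.    -0.   ]
rows left 1 travel [[0.1, -0.15, 0.08]] turn [[0.001, -0.0, -0.0]]
```

Request:
apply_moves(travel=[[0, 0, -0.5], [0, 0, -0.6], [0, 0, -0.6], [0, 0, -0.6], [0, 0, 0]], turn=[[0, 0, 0], [0, 0, 0], [0, 0, 0], [0, 0, 0], [0, 0, 0]], grip=[1, 1, 1, 1, 1])

```text
t: 5.1
eef_pos: [0.4814, -0.0597, 0.091]
tool_rot: [-0.459, -0.537, -0.459, 0.538]
contact_force: [2.4, 1.2, -0.2]
gripper_width: 0.47
```

Run:
```python
from h import *
v=np.load("v.npy"); st()
im=eyes.read_camera("top");g=eyes.read_camera("scene")
z=np.hstack([cv2.resize(im[180:250,290:370],(400,350),interpolation=2),cv2.resize(g[180:280,285:400],(400,350),interpolation=2)])
cv2.imwrite("pics/a4.png",z[:,:,::-1])
```

```text
t 5.1 vise mm [[ -5.5 -69.1  91. ]] F [ 2.1  1.6 -0.2] w 0.47 roterr [0.    0.001 0.   ]
```

View pics/a4.png

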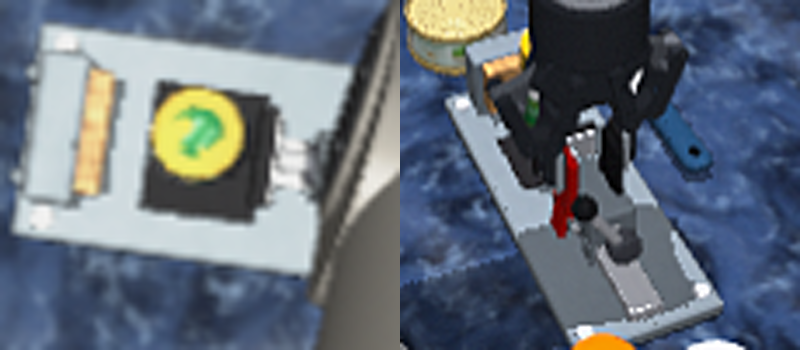

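Request:
apply_moves(travel=[[0, 0, -0.4], [0, 0, -0.3], [0, 0, -0.3], [0, 0, -0.3], [0, 0, -0.3], [0, 0, -0.3], [0, 0, 0]], turn=[[0, 0, 0], [0, 0, 0], [0, 0, 0], [0, 0, 0], [0, 0, 0], [0, 0, 0], [0, 0, 0]], grip=[1, 1, 1, 1, 1, 1, 1])

```text
t: 5.78
eef_pos: [0.4843, -0.0415, 0.0911]
tool_rot: [-0.459, -0.538, -0.458, 0.539]
contact_force: [3.1, -0.5, -0.3]
gripper_width: 0.47
```

Run:
```python
from h import *
st()
```

```text
t 5.78 vise mm [[ -5.5 -50.8  91.1]] F [ 3.2 -0.  -0.3] w 0.47 roterr [-0.002  0.003 -0.   ]
```

Request:
apply_moves(travel=[[0, 0, -0.25], [0, 0, -0.2], [0, 0, -0.2], [0, 0, -0.2], [0, 0, 0]], turn=[[0, 0, 0], [0, 0, 0], [0, 0, 0], [0, 0, 0], [0, 0, 0]], grip=[1, 1, 1, 1, 1])

```text
t: 6.2
eef_pos: [0.4857, -0.0326, 0.0911]
tool_rot: [-0.459, -0.538, -0.458, 0.539]
contact_force: [3.1, -0.9, 0.2]
gripper_width: 0.474
```

Run:
```python
from h import *
st()
im=eyes.read_camera("top"); cv2.imwrite("pics/a5.png",cv2.resize(im[180:250,285:365],None,fx=6,fy=6,interpolation=2)[:,:,::-1])
```

```text
t 6.2 vise mm [[ -5.6 -41.7  91.1]] F [ 3.2 -0.4  0.2] w 0.474 roterr [-0.002  0.003 -0.   ]
```

View pics/a5.png

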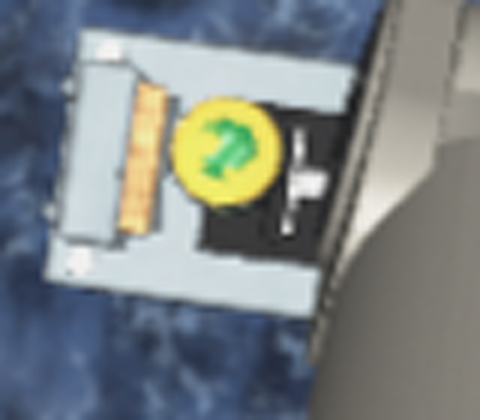

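Request:
apply_moves(travel=[[0, 0, -0.12], [0, 0, -0.1], [0, 0, -0.1], [0, 0, 0]], turn=[[0, 0, 0], [0, 0, 0], [0, 0, 0], [0, 0, 0]], grip=[1, 1, 1, 1])

```text
t: 6.58
eef_pos: [0.4862, -0.0294, 0.091]
tool_rot: [-0.459, -0.538, -0.458, 0.539]
contact_force: [1.8, -1.6, 0.6]
gripper_width: 0.472
```

Run:
```python
from h import *
st()
```

```text
t 6.58 vise mm [[ -5.6 -38.5  91. ]] F [ 2.  -1.3  0.6] w 0.472 roterr [-0.002  0.003 -0.   ]
```

Request:
apply_moves(travel=[[0, 0, -0.1], [0, 0, -0.1], [0, 0, -0.1]], turn=[[0, 0, 0], [0, 0, 0], [0, 0, 0]], grip=[1, 1, 1])

```text
t: 6.83
eef_pos: [0.4866, -0.0269, 0.091]
tool_rot: [-0.459, -0.538, -0.457, 0.539]
contact_force: [1.8, -5.8, 1.5]
gripper_width: 0.468
```

Request:
apply_moves(travel=[[0, 0, -0.1], [0, 0, -0.1]], turn=[[0, 0, 0], [0, 0, 0]], grip=[1, 1])

```text
t: 7.0
eef_pos: [0.4866, -0.0267, 0.091]
tool_rot: [-0.46, -0.537, -0.456, 0.54]
contact_force: [1.9, -5.4, 0.6]
gripper_width: 0.471
```

Run:
```python
from h import *
st()
```

```text
t 7.0 vise mm [[ -5.6 -35.8  91. ]] F [ 2.7 -5.   0.6] w 0.471 roterr [-0.004  0.006 -0.001]
```

Request:
apply_moves(travel=[[0, 0, -0.16], [0, 0, -0.16], [0, 0, -0.16]], turn=[[0, 0, 0], [0, 0, 0], [0, 0, 0]], grip=[1, 1, 1])

```text
t: 7.25
eef_pos: [0.4867, -0.0265, 0.0911]
tool_rot: [-0.46, -0.537, -0.454, 0.542]
contact_force: [1.5, -7.1, 0.4]
gripper_width: 0.47
```

Run:
```python
from h import *
st()
```

```text
t 7.25 vise mm [[ -5.6 -35.6  91.1]] F [ 2.6 -6.8  0.4] w 0.47 roterr [-0.008  0.011 -0.001]
```

Request:
apply_moves(travel=[[0, 0, -0.14], [0, 0, -0.12], [0, 0, -0.05], [0, 0, 0], [0, 0, 0], [0, 0, 0]], turn=[[0, 0, 0], [0, 0, 0], [0, 0, 0], [0, 0, 0], [0, 0, 0], [0, 0, 0]], grip=[0.4, 0.2, 0, 0, 0, 0])

```text
t: 7.75
eef_pos: [0.481, -0.0222, 0.0885]
tool_rot: [-0.457, -0.535, -0.457, 0.545]
contact_force: [-0.0, -0.5, 0.2]
gripper_width: 1.003
```

Run:
```python
from h import *
st()
```

```text
t 7.75 vise mm [[-11.8 -32.2  88.5]] F [ 0.1 -0.5  0.2] w 1.003 roterr [-0.009  0.011  0.009]
```

Request:
apply_moves(travel=[[-2.0, 0, 0], [-3.5, 0, 0], [-3.5, 0, 0], [-1.0, 0, 0], [0, 0, 0]], turn=[[0, 0, 0], [0, 0, 0], [0, 0, 0], [0, 0, 0], [0, 0, 0]], grip=[0, 0, 0.5, 1, 1])

```text
t: 8.17
eef_pos: [0.4838, -0.0209, 0.1926]
tool_rot: [-0.457, -0.535, -0.456, 0.545]
contact_force: [0.3, -0.4, -0.0]
gripper_width: 0.604
```

Run:
```python
from h import *
v=np.load("v.npy"); st(); plan(w(v,[[-64,-81.5,180]])[0],nmax=20,step=3)
```

```text
t 8.17 vise mm [[ -9.2 -30.5 192.6]] F [ 0.4 -0.3 -0. ] w 0.604 roterr [-0.009  0.012  0.007]
rows left 3 travel [[0.45, -1.81, 1.71], [0.44, -1.81, 1.71], [0.43, -1.82, 1.7]] turn [[-0.003, 0.004, 0.002], [-0.003, 0.004, 0.002], [-0.003, 0.004, 0.002]]
```

Request:
apply_moves(travel=[[0.4, -1.8, 1.7], [0.4, -1.8, 1.7], [0.4, -1.8, 1.7], [0, 0, 0], [0, 0, 0], [0, 0, 0]], turn=[[-0.003, 0.004, 0.002], [-0.003, 0.004, 0.002], [-0.003, 0.004, 0.002], [0, 0, 0], [0, 0, 0], [0, 0, 0]], grip=[1, 1, 1, 1, 1, 1])

```text
t: 8.67
eef_pos: [0.4225, -0.0623, 0.1799]
tool_rot: [0.461, 0.539, 0.459, -0.535]
contact_force: [0.6, -0.1, -0.2]
gripper_width: 0.0
```

Run:
```python
from h import *
v=np.load("v.npy"); st(); plan(w(v,[[-64,-81.5,108]])[0],nmax=20,step=3)
g=eyes.read_camera("scene");im=eyes.read_camera("top")
cv2.imwrite("pics/a6.png",np.hstack([cv2.resize(im[180:250,290:370],(400,350),interpolation=2),cv2.resize(g[180:280,285:400],(400,350),interpolation=2)])[:,:,::-1])
for r in eyes.masks_of("handle_ball","scene")[:2]: print(r["score"],r["rect"])
print("expected ball px",proj("scene",w(v,[[-30,-81.5,97]])))
```

```text
t 8.67 vise mm [[-63.4 -81.  179.9]] F [ 0.6 -0.  -0.2] w 0.0 roterr [ 0.003 -0.004 -0.005]
rows left 3 travel [[2.39, -0.03, 0.03], [2.39, -0.03, 0.02], [2.4, -0.02, 0.02]] turn [[0.001, -0.001, -0.002], [0.001, -0.001, -0.002], [0.001, -0.001, -0.002]]
0.67 [329.8, 224.8, 348.9, 244.5]
expected ball px [[330.87217154 228.96875065]]
```

View pics/a6.png

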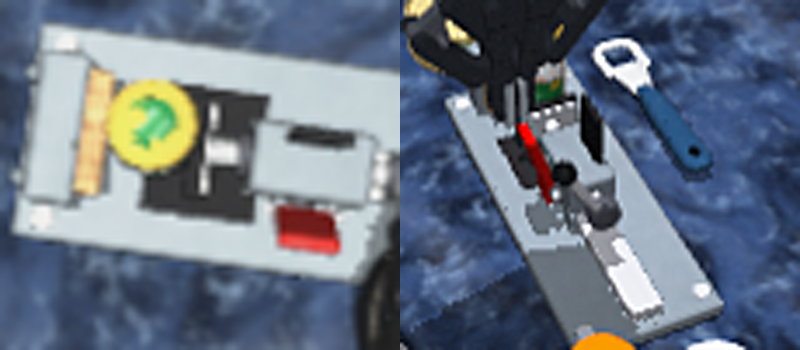

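Request:
apply_moves(travel=[[2.4, 0, 0], [2.4, 0, 0], [2.2, 0, 0], [0, 0, 0], [0, 0, 0]], turn=[[0, -0.001, -0.005], [0, 0, 0], [0, 0, 0], [0, 0, 0], [0, 0, 0]], grip=[1, 1, 1, 1, 1])

```text
t: 9.23
eef_pos: [0.4298, -0.0596, 0.1089]
tool_rot: [0.463, 0.538, 0.46, -0.533]
contact_force: [0.4, -0.1, 0.3]
gripper_width: -0.002
```

Run:
```python
from h import *
v=np.load("v.npy"); st(); plan(w(v,[[-54,-81.5,108]])[0],nmax=20,step=3)
```

```text
t 9.23 vise mm [[-56.5 -77.2 108.9]] F [ 0.4 -0.   0.3] w -0.002 roterr [ 0.01  -0.002 -0.007]
rows left 1 travel [[0.09, 0.25, 0.43]] turn [[0.01, -0.002, -0.007]]
```

Request:
apply_moves(travel=[[-0.1, 0.5, 0.4], [-0.2, 0.6, 0.1], [-0.2, 0.6, 0], [-0.2, 0.6, 0], [-0.1, 0.6, 0], [0, 0.5, 0]], turn=[[0.01, -0.002, -0.007], [0, 0, 0], [0, 0, 0], [0, 0, 0], [0, 0, 0], [0, 0, 0]], grip=[1, 1, 1, 1, 1, 1])

```text
t: 9.73
eef_pos: [0.4635, -0.0695, 0.122]
tool_rot: [-0.457, -0.538, -0.461, 0.538]
contact_force: [-2.8, 0.7, 4.5]
gripper_width: 0.001
```

Run:
```python
from h import *
v=np.load("v.npy"); st(); plan(w(v,[[-5,-81.5,115]])[0],nmax=20,step=.7)
```

```text
t 9.73 vise mm [[-21.7 -81.7 122. ]] F [-2.9  0.3  4.5] w 0.001 roterr [-0.001 -0.004  0.006]
rows left 3 travel [[0.23, 0.56, -0.01], [0.23, 0.56, -0.01], [0.23, 0.56, -0.01]] turn [[-0.0, -0.001, 0.002], [-0.0, -0.001, 0.002], [-0.0, -0.001, 0.002]]
```

Request:
apply_moves(travel=[[0.4, 0.4, 0], [0.4, 0.5, 0], [0.3, 0.6, 0], [0.3, 0.6, 0]], turn=[[0, -0.002, 0.004], [0, 0, 0], [0, 0, 0], [0, 0, 0]], grip=[1, 1, 1, 1])

```text
t: 10.07
eef_pos: [0.4898, -0.0736, 0.1111]
tool_rot: [0.46, 0.54, 0.458, -0.535]
contact_force: [-1.8, 1.1, 3.9]
gripper_width: 0.003
```

Run:
```python
from h import *
v=np.load("v.npy"); st(); plan(w(v,[[10,-81.5,106]])[0],nmax=20,step=.7)
```

```text
t 10.07 vise mm [[  4.9 -81.6 111.1]] F [-2.   0.8  3.9] w 0.003 roterr [-0.001 -0.004 -0.006]
rows left 2 travel [[0.26, 0.25, -0.0], [0.26, 0.25, -0.0]] turn [[-0.0, -0.002, -0.003], [-0.0, -0.002, -0.003]]
```

Request:
apply_moves(travel=[[0.4, 0.5, 0], [0.4, 0.5, 0], [0.5, 0.5, 0], [0.3, 0.4, 0]], turn=[[0, -0.002, -0.003], [0, 0, 0], [0, 0, 0], [0, 0, 0]], grip=[1, 1, 1, 1])

```text
t: 10.4
eef_pos: [0.5121, -0.0771, 0.0938]
tool_rot: [0.46, 0.539, 0.458, -0.536]
contact_force: [-4.1, 0.9, 2.0]
gripper_width: 0.001
```

Run:
```python
from h import *
v=np.load("v.npy"); st()
g=eyes.read_camera("scene")
cv2.imwrite("pics/a7.png",cv2.resize(g[180:280,285:400],None,fx=5,fy=5,interpolation=2)[:,:,::-1])
```

```text
t 10.4 vise mm [[ 27.5 -81.6  93.8]] F [-4.2  0.3  2. ] w 0.001 roterr [-0.001 -0.002 -0.004]
```

View pics/a7.png

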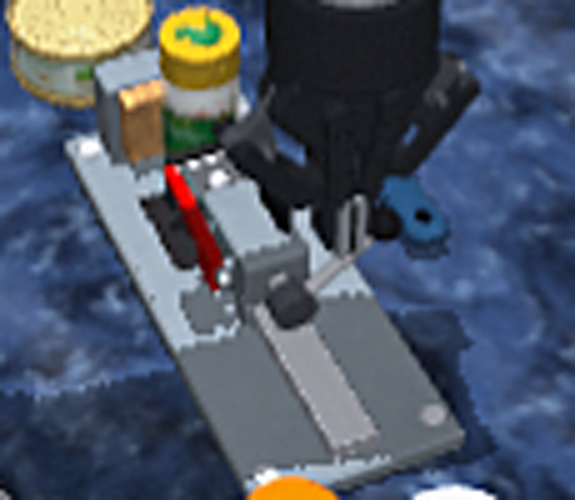

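Request:
apply_moves(travel=[[0.3, 0.4, 0], [0.2, 0.4, 0], [0.2, 0.4, 0]], turn=[[0, -0.002, -0.003], [0, 0, 0], [0, 0, 0]], grip=[1, 1, 1])

```text
t: 10.7
eef_pos: [0.5157, -0.0779, 0.0887]
tool_rot: [-0.451, -0.535, -0.466, 0.542]
contact_force: [-27.8, 6.9, 62.3]
gripper_width: 0.002
```

Run:
```python
from h import *
v=np.load("v.npy"); st()
g=eyes.read_camera("scene")
for h in(1.3,1.4,1.5,1.6):
  p=h-.65; print(h,proj("scene",w(v,[[60*np.sin(p),-81.5,45+60*np.cos(p)]])).round(1), (60*np.sin(p)).round(1),(45+60*np.cos(p)).round(1))
for r in eyes.masks_of("handle_ball","scene")[:2]: print(r["score"],r["rect"])
d=g.max(2)[210:245,345:375]; print(d)
```

```text
t 10.7 vise mm [[ 31.2 -81.8  88.7]] F [-28.5   2.4  62.3] w 0.002 roterr [-0.003 -0.006  0.022]
1.3 [[356.4 222.1]] 36.3 92.8
1.4 [[358.1 222.7]] 40.9 88.9
1.5 [[359.6 223.4]] 45.1 84.6
1.6 [[360.9 224.3]] 48.8 79.9
0.45 [334.9, 222.5, 366.7, 245.3]
[[132 125 114 ...  28  37 111]
 [161 149 150 ...  27  77 142]
 [129 166 165 ...  76 129 140]
 ...
 [ 54  49  49 ...  76  71  66]
 [ 48  48  79 ...  88  84  78]
 [ 41  92 108 ...  91  89  86]]
```

Request:
apply_moves(travel=[[-0.6, -0.4, 0], [-2.0, -0.8, 0], [-3.5, 0, 0], [-3.5, 0, 0], [-3.0, -2, 0], [0, -3, 0], [0, -3, 0], [0, 0, 0]], turn=[[0, 0, 0], [0, 0, 0.01], [0, 0, 0.01], [0, 0, 0], [0, 0, 0], [0, 0, 0], [0, 0, 0], [0, 0, 0]], grip=[1, 1, 1, 1, 1, 1, 1, 1])

```text
t: 11.47
eef_pos: [0.4257, -0.0652, 0.222]
tool_rot: [0.457, 0.542, 0.458, -0.536]
contact_force: [-1.1, -0.2, 0.0]
gripper_width: -0.001
```

Run:
```python
from h import *
v=np.load("v.npy"); st()
g=eyes.read_camera("scene")
P=proj("scene",w(v,[[60*np.sin(h-.65),-81.5,45+60*np.cos(h-.65)] for h in(1.4,1.6)]))
for r in eyes.masks_of("handle_ball","scene")[:2]: print(r["score"],r["rect"])
print(P)
c=cv2.resize(g[180:270,300:400],None,fx=6,fy=6,interpolation=2)[:,:,::-1].copy()
for p,k in zip(P,((0,0,255),(0,255,0))): cv2.circle(c,(int((p[0]-300+.5)*6),int((p[1]-180+.5)*6)),3,k,-1)
cv2.imwrite("pics/a8.png",c)
```

```text
t 11.47 vise mm [[-59.7 -83.3 222. ]] F [-1.  -0.3  0. ] w -0.001 roterr [-0.006 -0.007 -0.003]
0.45 [337.3, 217.6, 366.0, 246.1]
[[358.10378312 222.67328662]
 [360.87450554 224.33544666]]
```

View pics/a8.png

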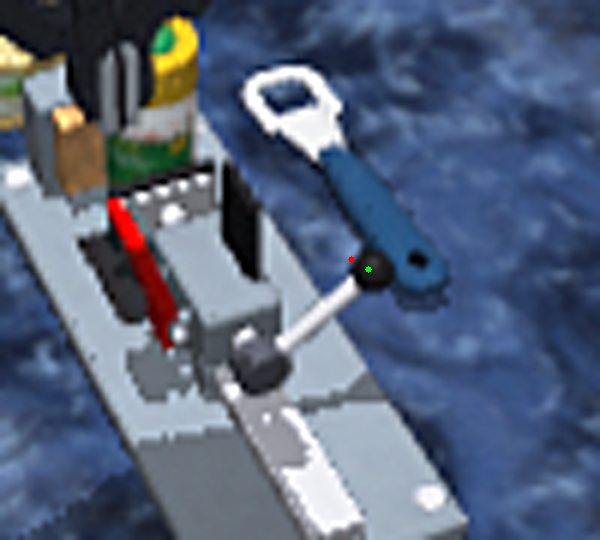

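Run:
```python
from h import *
print(bot.hand_in()); st()
```

```text
the job is handed in; nothing more can be done
None
the job is handed in; nothing more can be done
```

I clamped the jar in the vise and handed the job in at about 11.5 s. The hand-in gives no verdict, so I don't know whether it passed.

- **Sliding the jaw:** I squeezed the lever with 40 N. The jaw slid about 58 mm until the jar stopped firmly against the cork. The wrist read about 7 N there. Less the slide friction, that is roughly 5 N of pad on jar.
- **Locking:** I opened the gripper while still pushing lightly, so the jaw locked with the jar in contact. Pictures taken afterwards show the lever back out.
- **Screw handle:** I pushed it over with closed fingers until it stopped. In the last picture the ball sits where I predicted for 1.6 rad.
- **Last checks:** In that picture the jar looks upright against the cork and the lever is let go. The gripper was clear, with about 1 N of force reading, which is noise. The opener showed no visible shift. The tin and pot were not fully in view, but the arm never went near them.

**What went less well or was not checked:**
- **Overshoot at the stop:** My last push went too far, and the wrist force briefly reached about 68 N. That is under the 120 N wrist limit, and I judge that only the fingertips on the handle took it. The 40 N limit applies to the arm or gripper body, and I could not confirm that directly.
- **Clamping force:** I could not measure the final force on the jar. I estimate about 40 N from the screw travel and pad stiffness, against the required 18 N and the 50 N limit.

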